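Roll the belt pulley into the parking slot

ROBOT

A 7-joint arm with a two-finger parallel gripper is mounted at the origin on the work surface. World frame = base frame: x ahead of the robot, y to its left, z up, the work surface at z = 0. Lengths are in m, angles in degrees, forces in N, time in s.
With the tool pointing down it reaches from about 0.35 to 0.9 m from the base axis. Payload 7.2 kg.
Tool frame: the origin (TCP) lies on the centre line of the jaws, within the pads' length; the fingertips stand 14 mm ahead of it and the grasp point (between the pads) lies 5 mm behind it; z points along the fingers, y is the line along which they close (so a half turn about z gives the same grasp; the last joint's range is limited). The gripper opens to 85 mm and grips with 20 to 120 N. Pads are 22 mm wide; open, the fingers measure 114 mm over their backs; the gripper's body (76 mm by 85 mm) begins 54 mm behind the grasp point. The pads swing forward as they close: fully open they stand 13 mm farther back than shut.
Start: joints at [-67.048, 23.554, -0.728, 91.456, 0.321, 64.991, -4.71], TCP at [0.282, 0.558, 0.245] pointing down, gripper open.
Joint ranges: [-169.25, 169.25], [-16.82, 113.86], [-84.01, 82.57], [7.8, 145.47], [-59.2, 239.2], [7.22, 106.19], [-163.78, 163.78]. Speed limits (degrees/s): [136.94, 136.94, 172.46, 172.46, 180, 180, 180].

INTERFACE

Orientations are given as a 3x3 rotation matrix whose columns are the frame's x, y, z axes.
In Python, from station import robot gives the robot as it stands. The module is installed in compiled form; this text tells all that it offers.
- The arm moves only by the tool carry_out, never from a script. Its argument "commands" is text: rows parted by semicolons, each of 7 numbers parted by spaces: the shift along the tool's x, y, z scaled (see below), then the turn, a rotation vector about the tool's x, y, z scaled (see below), then the closure in counts, from 0 (fully open) to 255 (shut). In form: x y z wx wy wz grip; .... A call has 1 to 5 rows; each row is the pose to reach, as a shift and turn from the pose commanded when the call began, along the tool's axes at that moment, turning the shorter way round; what a row does not reach only later rows make up. The controller multiplies each number of a shift by 100 mm and each number of a turn by 360 degrees. A row lasts 1/10 s, in which the tool goes at most 50 mm and 8.59 degrees, less where a joint would pass 70% of its speed; a pose out of reach is approached as far as the arm can. A call with a number of a shift or a turn outside -1 to 1 is refused whole. A call with a gripper value outside its range is refused whole. The fingers move at their own pace and stop on an object; the grip force is fixed at half the most. Time passes only in rows, so rows that repeat a pose let the fingers close. It gives the time, the measured TCP pose, the force, the opening and the grip force at its end, in the units of the state.
- robot.get_obs(): the state, without advancing time (a new reading comes with each control period).
- robot.camera(name): name is "scene" or "top" or "wrist"; returns a dict with "image" (384x512x3 uint8, red, green, blue), "depth" (384x512 float32, m along the optical axis (not along the pixel's ray), 0 where there is no reading), "camera_matrix" (3x3 intrinsics, pixels), "R" (3x3) and "t" (3): a world point X has camera coordinates R X + t. Camera axes: x right, y down, z forward; pixel columns grow to the right and rows downward; lengths in m; the calibration is good to about 2 mm. A picture is of the moment at which its call begins.
- robot.finish_job(): hands the job in; it is judged then, once.
The state is a dict: "clock": time; "joint_positions": joint angles; "qd": joint speeds; "tau": joint torques, N m; "eef_pos": TCP position; "eef_rot": TCP orientation; "contact_force": force on the tool from outside, world axes, zero at the start; "ft_torque": the same for the moment, N m; "grip_width": opening from 0.0 (shut) to 1.0 (fully open); "finger_force": force on a finger pad.
Only numpy, scipy, OpenCV 4.12 (cv2) and the standard library are available. Lean on these libraries where they do the work, as an engineer would, in place of code of your own. Each camera call takes 0.05 s, during which the arm holds its last target. There are 200 camera calls.

TASK

Roll the grooved belt pulley on its rim along its lane of the wheel stand until it drops into the slot across the lanes, and leave it standing there, ready for its test. Do not lift it or let it topple, and leave the other two wheels where they stand.

Things in the scene. Friction and masses are not known exactly. Their poses are not given: they have to be found in the camera images.
- pulley_center (a point): Centre of the loose aluminium belt pulley, 64 mm diameter, 30 mm wide, about 0.2 kg, one groove 10 mm wide and 11 mm deep round its rim. Stands on its rim near the robot's end of a lane of the stand, centre 32 mm above the deck, aimed along the lane within 2 deg. y: axle. Pushed softly at mid-height, by a finger or between two open fingers before and behind it, it rolls; left alone it soon stops.
- slot (a point): Middle of the slot, at deck height. Fixed low stand: grey deck 300 x 262 mm, 12 mm high, its middle 75 mm before this point. x: along the lanes, away from the robot; y: across. Slot: gap 30 mm wide in x, 8 deep, across all 3 lanes (y = -85, 0, 85 mm; 5 mm high strips between; 8 mm lip at x = 72 mm). The pulley drops 3.7 mm into it and stays, centre 28 mm above this point.
- roller_center (a point): Centre of the plain roller: loose aluminium wheel, 64 mm diameter, 30 mm wide, smooth rim without a groove, standing in another lane, centre 32 mm above the deck. y: axle. To be left alone.
- caster_center (a point): Centre of the caster wheel: loose wheel, 50 mm diameter, 24 mm wide, black rubber tread, grey hub, standing in the remaining lane, centre 25 mm above the deck. y: axle. To be left alone.
There are look-alikes about, which are no part of the job. Leave any green or purple look-alike of the part that bears pulley_center alone.

How it is judged (in metres and radians):
On the way:
1. the pulley has rolled about half a turn, upright and on the deck (angle between pulley_center's own z axis and vertical above 2.3 rad and angle between pulley_center's own y axis and vertical between 1.22 and 1.92 rad and z of pulley_center in the frame of slot below 0.04 m), for 0.02 s.
At the end, for the whole second after the job is handed in: The pulley stands upright (axle level within 10 degrees), sunk into the slot: its centre within 10 mm of the slot's middle line, between the stand's outer strips, and 25 to 30.5 mm above deck height. The plain roller and the caster wheel are within 20 mm of where they started (x of pulley_center in the frame of slot between -0.01 and 0.01 m and y of pulley_center in the frame of slot between -0.127 and 0.127 m and z of pulley_center in the frame of slot between 0.025 and 0.0305 m and angle between pulley_center's own y axis and vertical between 1.39 and 1.75 rad and distance of each of roller_center, caster_center from where it was at the start of the episode below 0.02 m); the robot touches nothing.
It fails at once if the pulley is lifted more than 15 mm off the deck (z of pulley_center in the frame of slot above 0.047 m).
It fails at once if the pulley topples (axle more than 35 degrees from level) (angle between pulley_center's own y axis and vertical below 0.96 rad or angle between pulley_center's own y axis and vertical above 2.18 rad).
It fails at once if another wheel is moved by more than 20 mm (distance of any of roller_center, caster_center from where it was at the start of the episode above 0.02 m).
It also fails if it takes over 42 s, if anything falls off the work surface, if the arm or the gripper's body presses on something with over 40 N, if the wrist force passes 120 N, or if a joint passes its speed limit or range.

## Working session

There is one attempt and no reset: what is moved stays moved. The work goes in short steps, Python scripts to look and compute and a tool call to move; the robot and the scene stay as the last step left them, time stands still between calls to the robot, and variables do not carry over. Pictures are saved under pics/ and viewed, at most 10 in all, crops included, and the job is handed in when it is done.

Besides the shell and the picture viewer there is one more tool, called after ">>>" by a JSON object that holds its "fn" and its "kwargs", one argument or row to a line. carry_out: Moves the arm, as the interface text tells. Shifts and turns lie within -1 to 1; 1 stands for 100 mm of shift or 360 degrees of turn. Its arguments: {"type":"object","properties":{"commands":{"type":"string"}},"required":["commands"]}

```bash
mkdir -p pics
cat > h.py <<'E'
import numpy as np, cv2
from station import robot
def cam(n):
    c=robot.camera(n); return c
def pts(c):
    K=c["camera_matrix"];d=c["depth"];v,u=np.mgrid[:384,:512]
    P=np.stack([(u-K[0,2])/K[0,0]*d,(v-K[1,2])/K[1,1]*d,d],-1)
    W=(P-c["t"])@c["R"]; W[d==0]=np.nan
    return W
def ray(c,u,v,z):
    K=c["camera_matrix"];o=-c["R"].T@c["t"]
    r=c["R"].T@np.array([(u-K[0,2])/K[0,0],(v-K[1,2])/K[1,1],1]); return o+r*(z-o[2])/r[2]
E
python3 - <<'E'
from h import *
o=robot.get_obs();print(o["eef_pos"],o["eef_rot"].round(3) if hasattr(o["eef_rot"],'round') else o["eef_rot"],o["clock"])
a=[]
for n in("scene","top"):
    c=cam(n);np.savez(n+".npz",**c);a.append(c["image"]);print(n,c["R"].round(3),(-c["R"].T@c["t"]).round(3),c["camera_matrix"][0,0])
    cv2.imwrite(f"pics/{n}.png",cv2.resize(c["image"][:,:,::-1],(768,576)))
E
```

```text
[0.28216563 0.55712491 0.24444956] [[-0.892  0.452 -0.001]
 [ 0.452  0.892 -0.002]
 [-0.    -0.002 -1.   ]] 0.0
scene [[ 0.362  0.932  0.012]
 [ 0.657 -0.246 -0.713]
 [-0.661  0.266 -0.701]] [ 1.063 -0.168  0.647] 461.3072555812241
top [[ 0.004 -1.    -0.001]
 [-0.993 -0.004 -0.115]
 [ 0.115  0.001 -0.993]] [0.439 0.071 0.704] 429.7439650571839
```

View pics/top.png

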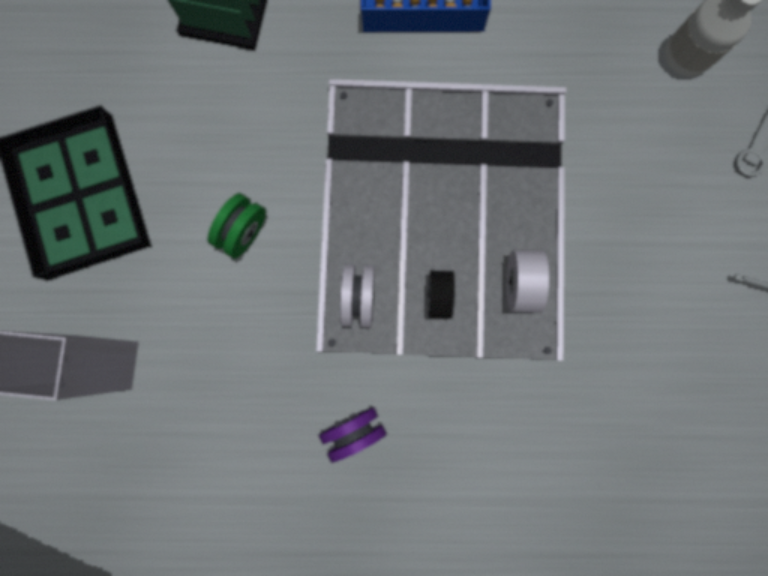

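View pics/scene.png

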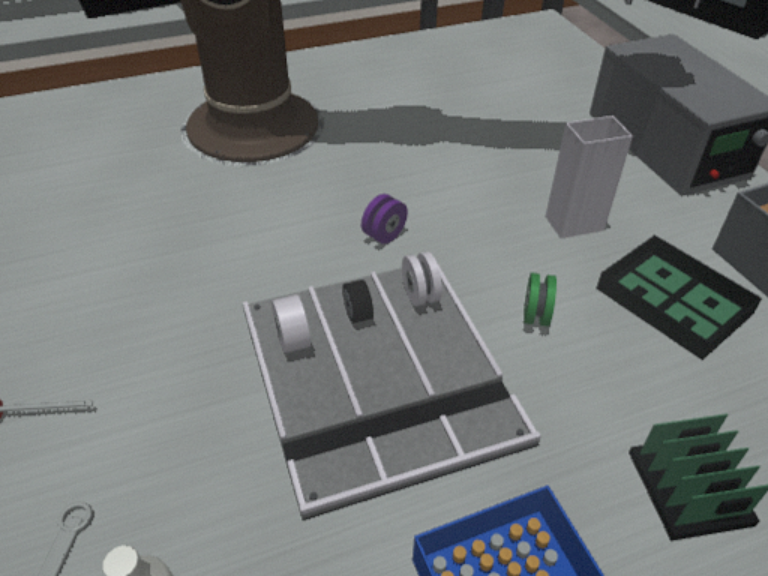

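The top view shows the pulley in the left lane at (357,297), the caster at (440,294), the roller at (527,281) and the slot band from (328,148) to (561,153). The scene view agrees: the grooved pulley is at (422,280).

Run:
```python
from h import *
c=dict(np.load("top.npz"));s=dict(np.load("scene.npz"))
s15=lambda u,v:((u+.5)/1.5-.5,(v+.5)/1.5-.5)
W=pts(c);S=pts(s)
print("corners z=.017",[ray(c,*s15(*p),.017)[:2].round(4) for p in((318,350),(562,358),(565,88),(330,80))])
# slot: dark pixels within band
g=c["image"].max(2).astype(np.uint8)
m=np.zeros_like(g);m[85:115,215:378]=(g[85:115,215:378]<75)
n,l,st,ce=cv2.connectedComponentsWithStats(m);k=1+st[1:,4].argmax()
q=cv2.minAreaRect(np.argwhere(l==k)[:,::-1].astype(np.float32));print(q)
b=cv2.boxPoints(q);print("slot box",[ray(c,*p,.012)[:2].round(4) for p in b])
print("deck z",np.nanmedian(W[150:170,230:262,2]),"slot floor",np.nanmedian(W[98:103,230:370,2]))
# wheels from both clouds, in stand region
for nm,Q in(("top",W),("scene",S)):
    for lo,hi in((.1,.18),(.02,.1),(-.07,.02)):
        M=(Q[...,2]>.03)&(Q[...,2]<.1)&(Q[...,0]>.33)&(Q[...,0]<.56)&(Q[...,1]>lo)&(Q[...,1]<hi)
        P=Q[M];
        if len(P): print(nm,lo,len(P),"min",np.percentile(P,2,0).round(4),"max",np.percentile(P,98,0).round(4),"med",np.median(P,0).round(4))
```

```text
corners z=.017 [array([0.442 , 0.1447]), array([ 0.4347, -0.1135]), array([ 0.7324, -0.1248]), array([0.7406, 0.1363])]
((295.96954345703125, 100.36735534667969), (154.57151794433594, 17.252540588378906), 2.009553909301758)
slot box [array([0.651 , 0.1378]), array([0.6805, 0.1372]), array([ 0.6722, -0.1195]), array([ 0.6428, -0.1178])]
deck z 0.011604097811083843 slot floor 0.003664398975975084
top 0.1 930 min [0.3367 0.1002 0.0369] max [0.5244 0.1335 0.0761] med [0.3709 0.111  0.0616]
top 0.02 917 min [0.3494 0.0205 0.0359] max [0.5238 0.0992 0.076 ] med [0.4819 0.0889 0.0592]
top -0.07 911 min [ 0.4777 -0.0695  0.0342] max [0.5424 0.0189 0.0762] med [ 0.5064 -0.057   0.0605]
scene 0.1 587 min [0.3413 0.1008 0.0316] max [0.5277 0.1354 0.0758] med [0.4847 0.1092 0.058 ]
scene 0.02 737 min [0.3505 0.021  0.0318] max [0.5266 0.0987 0.0756] med [0.4919 0.087  0.0534]
scene -0.07 578 min [ 0.4832 -0.0694  0.0318] max [0.5437 0.0192 0.0766] med [0.5184 0.0034 0.0575]
```

Run:
```python
from h import *
psi=np.radians(-1.8);R=np.array([[np.cos(psi),-np.sin(psi)],[np.sin(psi),np.cos(psi)]]);o=np.array([.662,.0085])
for n in("top","scene"):
    Q=pts(dict(np.load(n+".npz")));Q=Q.copy();Q[...,:2]=(Q[...,:2]-o)@R
    for y in(85,0,-85):
        M=(abs(Q[...,1]-y/1e3)<.035)&(Q[...,2]>.022)&(Q[...,0]<-.02)&(Q[...,0]>-.22)
        P=Q[M];print(n,y,len(P),np.percentile(P,2,0).round(4),np.percentile(P,98,0).round(4))
        f=P[P[:,2]>np.percentile(P[:,2],97)-.02]  # cylinder top fit, x z circle
        A=np.c_[2*f[:,0],2*f[:,2],np.ones(len(f))];x=np.linalg.lstsq(A,(f[:,[0,2]]**2).sum(1),rcond=None)[0]
        print("  circle",x[:2].round(4),np.sqrt(x[2]+x[0]**2+x[1]**2).round(4))
        t=P[P[:,2]>.07] if y else P[P[:,2]>.056]
        print("  top x,y range",np.percentile(t[:,:2],[3,50,97],axis=0).round(4).tolist())
    if n=="top":
        # axle heading from per-row edges of discs
        M=(abs(Q[...,1]-.085)<.035)&(Q[...,2]>.045)&(Q[...,0]<-.1);P=Q[M]
        xs=np.linspace(-.2,-.15,6)
        for a,b in zip(xs[:-1],xs[1:]):
            r=P[(P[:,0]>a)&(P[:,0]<b)]
            if len(r): print(a.round(3),np.percentile(r[:,1],[2,98]).round(4))
print((R@np.array([-.175,.085])+o))
```

```text
top 85 797 [-0.1969  0.0724  0.0446] [-0.1385  0.102   0.0767]
  circle [-0.1671  0.0561] 0.0206
  top x,y range [[-0.1837, 0.0734], [-0.167, 0.0925], [-0.1493, 0.1019]]
top 0 556 [-0.1856 -0.0096  0.04  ] [-0.1385  0.0146  0.0628]
  circle [-0.1616  0.0406] 0.0215
  top x,y range [[-0.1765, -0.0095], [-0.1623, 0.0021], [-0.1467, 0.0131]]
top -85 1060 [-0.1762 -0.0994  0.0252] [-0.1166 -0.0696  0.0767]
  circle [-0.1457  0.0495] 0.0267
  top x,y range [[-0.1626, -0.099], [-0.1463, -0.0845], [-0.1287, -0.0704]]
-0.2 [0.0733 0.1021]
-0.19 [0.0734 0.103 ]
-0.18 [0.0727 0.1016]
-0.17 [0.0717 0.1019]
-0.16 [0.072  0.1017]
scene 85 724 [-0.1948  0.072   0.0259] [-0.137   0.1025  0.0762]
  circle [-0.1653  0.0581] 0.0184
  top x,y range [[-0.184, 0.0729], [-0.1646, 0.0927], [-0.1494, 0.1029]]
scene 0 449 [-0.1797 -0.0104  0.0247] [-0.1385  0.014   0.0627]
  circle [-0.1607  0.0441] 0.018
  top x,y range [[-0.1758, -0.0094], [-0.159, 0.0022], [-0.1477, 0.0136]]
scene -85 722 [-0.1671 -0.1003  0.0291] [-0.1153 -0.0701  0.0769]
  circle [-0.145  0.051] 0.0252
  top x,y range [[-0.1628, -0.0991], [-0.1424, -0.085], [-0.1295, -0.0704]]
[0.48975627 0.09895494]
```

>>> {"fn": "carry_out", "kwargs": {
  "commands": "-1 -0.78 0 0 0 0.09 0;-1 -0.78 0 0 0 0.09 0;-1 -0.78 0 0 0 0.09 0;-1 -0.78 0 0 0 0.09 0;-1 -0.78 0 0 0 0.09 0"
}}

```text
clock: 0.6
eef_pos: [0.3368, 0.4419, 0.2453]
eef_rot: [[-0.508, 0.861, -0.0], [0.861, 0.508, -0.0], [-0.0, -0.0, -1.0]]
contact_force: [-0.3, 0.6, 0.9]
grip_width: 1.003
finger_force: 0.0
```

>>> {"fn": "carry_out", "kwargs": {
  "commands": "-1 -0.1 0 0 0 0.09 0;-1 -0.1 0 0 0 0.09 0;-1 -0.1 0 0 0 0.09 0;-1 -0.1 0 0 0 0.09 0;-1 -0.1 0 0 0 0.09 0"
}}

```text
clock: 1.1
eef_pos: [0.3785, 0.3523, 0.2451]
eef_rot: [[0.026, 1.0, -0.0], [1.0, -0.026, -0.0], [-0.0, -0.0, -1.0]]
contact_force: [-0.1, 0.6, 0.0]
grip_width: 0.998
finger_force: 0.0
```

>>> {"fn": "carry_out", "kwargs": {
  "commands": "-1 0.6 0 0 0 0 0;-1 0.6 0 0 0 0 0;-1 0.6 0 0 0 0 0;-1 0.6 0 0 0 0 0"
}}

```text
clock: 1.5
eef_pos: [0.4372, 0.248, 0.2453]
eef_rot: [[0.027, 1.0, 0.0], [1.0, -0.027, -0.001], [-0.001, 0.001, -1.0]]
contact_force: [0.6, 1.1, 0.7]
grip_width: 1.003
finger_force: 0.0
```

>>> {"fn": "carry_out", "kwargs": {
  "commands": "-1 0.67 0 0 0 0 0;-1 0.67 0 0 0 0 0;-1 0.67 0 0 0 0 0;-1 0.67 0 0 0 0 0"
}}

```text
clock: 1.9
eef_pos: [0.5012, 0.1467, 0.2452]
eef_rot: [[0.028, 1.0, 0.0], [1.0, -0.028, -0.001], [-0.001, 0.0, -1.0]]
contact_force: [0.4, 1.3, 0.3]
grip_width: 1.0
finger_force: 0.0
```

>>> {"fn": "carry_out", "kwargs": {
  "commands": "-0.48 0 0.4 0 0 0 0;-0.48 0 0.8 0 0 0 0;-0.48 0 0.8 0 0 0 0;-0.48 0 0.8 0 0 0 0"
}}

```text
clock: 2.3
eef_pos: [0.4981, 0.1025, 0.1653]
eef_rot: [[0.025, 1.0, -0.002], [1.0, -0.025, 0.0], [-0.0, -0.002, -1.0]]
contact_force: [0.0, 0.6, 0.1]
grip_width: 1.005
finger_force: 0.0
```

Run:
```python
from h import *
o=robot.get_obs();print(o["eef_pos"],o["eef_rot"])
c=cam("wrist");np.savez("w.npz",**c);s=cam("scene")
cv2.imwrite("pics/w1.png",np.hstack([cv2.resize(x["image"][:,:,::-1],(400,300)) for x in(c,s)]))
psi=np.radians(-1.8);R=np.array([[np.cos(psi),-np.sin(psi)],[np.sin(psi),np.cos(psi)]]);b=np.array([.662,.0085])
Q=pts(c);Q[...,:2]=(Q[...,:2]-b)@R
P=Q[(abs(Q[...,1]-.085)<.035)&(Q[...,2]>.03)&(Q[...,2]<.09)&(Q[...,0]<-.1)]
print(len(P),np.percentile(P,[2,50,98],axis=0).round(4) if len(P) else 0)
print("tcp stand",(np.array(o["eef_pos"])[:2]-b)@R)
```

```text
[0.4980522  0.10245248 0.16529555] [[ 2.48066602e-02  9.99690103e-01 -2.08017820e-03]
 [ 9.99692267e-01 -2.48066209e-02  4.47098963e-05]
 [-6.90615130e-06 -2.08064717e-03 -9.99997835e-01]]
8752 [[-0.3289  0.0653  0.0323]
 [-0.2864  0.0929  0.0595]
 [-0.1417  0.1159  0.0761]]
tcp stand [-0.16681802  0.08875639]
```

View pics/w1.png

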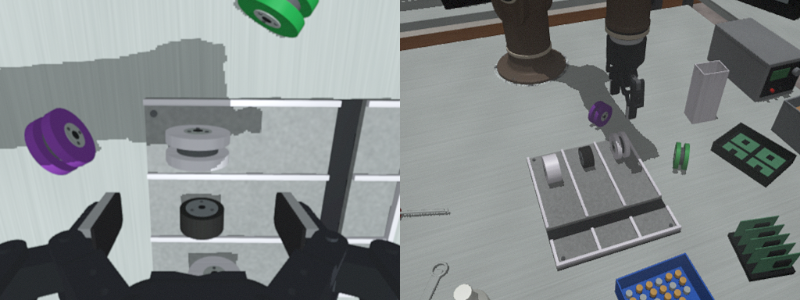

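The wrist view (left) has the pulley at (197,145), centred between the fingers. The arm is over the pulley lane, and the caster is at (202,215). I'll refine the pulley position from this closer view.

Run:
```python
from h import *
c=dict(np.load("w.npz"));psi=np.radians(-1.8);R=np.array([[np.cos(psi),-np.sin(psi)],[np.sin(psi),np.cos(psi)]]);b=np.array([.662,.0085])
Q=pts(c);Q[...,:2]=(Q[...,:2]-b)@R
P=Q[(abs(Q[...,1]-.085)<.035)&(Q[...,2]>.025)&(Q[...,2]<.09)&(Q[...,0]<-.1)&(Q[...,0]>-.22)]
print(np.percentile(P,[1,50,99],axis=0).round(4));t=P[P[:,2]>.07];print(np.percentile(t,[2,50,98],axis=0).round(4))
# slot edges near pulley lane: low points
L=Q[(abs(Q[...,1]-.085)<.03)&(Q[...,2]<.007)&(abs(Q[...,0])<.04)];print("slot",len(L),np.percentile(L,[2,98],axis=0).round(4))
```

```text
[[-0.1993  0.0751  0.0277]
 [-0.1693  0.0954  0.0656]
 [-0.1389  0.1058  0.0766]]
[[-0.1868  0.0752  0.0702]
 [-0.1692  0.095   0.0743]
 [-0.1514  0.1049  0.0767]]
slot 1961 [[-0.0125  0.0563  0.0025]
 [ 0.013   0.1139  0.0061]]
```

>>> {"fn": "carry_out", "kwargs": {
  "commands": "0 0 0.4 0 0 0.001 0;0 0 0.8 0 0 0.001 0;0 0 0.8 0 0 0.001 0;0 0 0.8 0 0 0.001 0"
}}

```text
clock: 2.8
eef_pos: [0.4994, 0.1012, 0.0867]
eef_rot: [[0.034, 0.999, 0.001], [0.999, -0.034, 0.0], [0.0, 0.001, -1.0]]
contact_force: [0.2, -0.2, 0.5]
grip_width: 0.996
finger_force: 0.0
```

Run:
```python
from h import *
o=robot.get_obs();print(o["eef_pos"],o["contact_force"])
psi=np.radians(-1.8);R=np.array([[np.cos(psi),-np.sin(psi)],[np.sin(psi),np.cos(psi)]]);b=np.array([.662,.0085])
print("tcp stand",(np.array(o["eef_pos"])[:2]-b)@R)
s=cam("scene");Q=pts(s);Q[...,:2]=(Q[...,:2]-b)@R
M=(abs(Q[...,1]-.085)<.03)&(Q[...,0]>-.135)&(Q[...,0]<-.09)&(Q[...,2]>.03)&(Q[...,2]<.2)
print(np.percentile(Q[M],[1,50,99],axis=0).round(4))
v,u=np.where(M);x=int(np.median(u));y=int(np.median(v))
im=s["image"][max(0,y-110):y+110,max(0,x-150):x+150,::-1];cv2.imwrite("pics/s2.png",cv2.resize(im,None,fx=2,fy=2))
```

```text
[0.49940239 0.10120745 0.08672486] [ 0.21937195 -0.16867191  0.50782656]
tcp stand [-0.16542939  0.08755439]
[[-0.1336  0.0698  0.0915]
 [-0.1071  0.0815  0.1615]
 [-0.0921  0.0979  0.1986]]
```

View pics/s2.png

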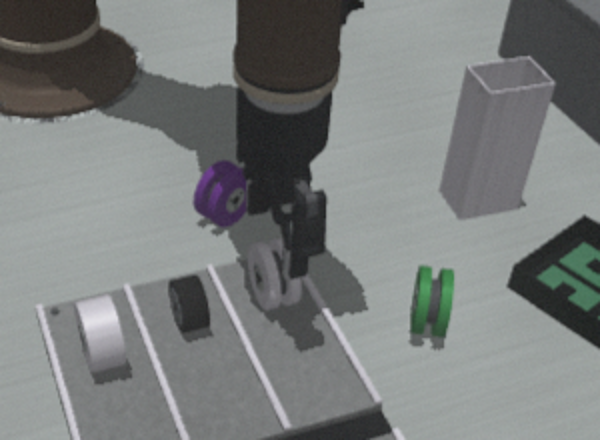

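The scene crop shows the open fingers straddling the pulley at (275,275), with the tips about level with the TCP. Lowering to mid-height next.

>>> {"fn": "carry_out", "kwargs": {
  "commands": "0 -0.02 0.25 0 0 0 0;0 -0.02 0.53 0 0 0 0;0 -0.02 0.53 0 0 0 0"
}}

```text
clock: 3.15
eef_pos: [0.4964, 0.1007, 0.0323]
eef_rot: [[0.034, 0.999, -0.001], [0.999, -0.034, 0.0], [0.0, -0.001, -1.0]]
contact_force: [-0.2, 0.3, 0.0]
grip_width: 1.002
finger_force: 0.0
```

>>> {"fn": "carry_out", "kwargs": {
  "commands": "0 0 0 0 0 0 30;0 0 0 0 0 0 30;0 0 0 0 0 0 30"
}}

```text
clock: 3.45
eef_pos: [0.4978, 0.1006, 0.034]
eef_rot: [[0.035, 0.999, 0.003], [0.999, -0.035, 0.001], [0.001, 0.003, -1.0]]
contact_force: [0.5, 0.3, -0.8]
grip_width: 0.882
finger_force: 0.0
```

```bash
cat >> h.py <<'E'
psi=np.radians(-1.8);RS=np.array([[np.cos(psi),-np.sin(psi)],[np.sin(psi),np.cos(psi)]]);b=np.array([.662,.0085])
def stat(n="top",x0=-.22,x1=.04):
    o=robot.get_obs();print(o["clock"],"tcp",((np.array(o["eef_pos"])[:2]-b)@RS).round(4),o["eef_pos"][2].round(4),"F",np.round(o["contact_force"],1),o["grip_width"])
    c=cam(n);Q=pts(c);Q[...,:2]=(Q[...,:2]-b)@RS
    return c,Q
E
python3 - <<'E'
from h import *
c,Q=stat("scene");w=cam("wrist")
cv2.imwrite("pics/a3.png",np.hstack([cv2.resize(c["image"][120:270,200:400,::-1],(400,300)),cv2.resize(w["image"][:,:,::-1],(400,300))]))
E
```

```text
3.45 tcp [-0.167   0.0869] 0.034 F [ 0.5  0.3 -0.8] 0.8816117759859194
```

View pics/a3.png

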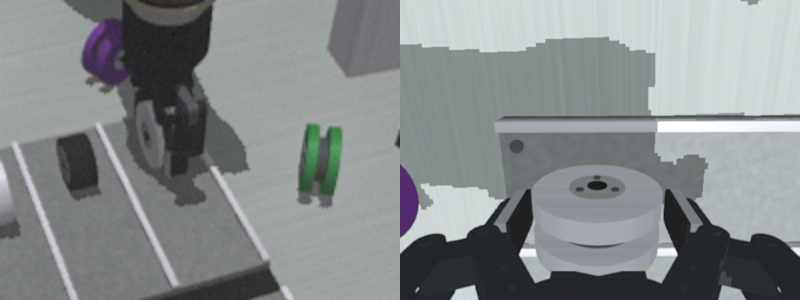

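The wrist view (right) has the pulley between the pads with a few mm of slack on each side. I'll start pushing gently.

>>> {"fn": "carry_out", "kwargs": {
  "commands": "0 0.04 0 0 0 0 30;0 0.08 0 0 0 0 30;0 0.13 0 0 0 0 30;0 0.18 0 0 0 0 30;0 0.24 0 0 0 0 30"
}}

```text
clock: 4.05
eef_pos: [0.5211, 0.0993, 0.0322]
eef_rot: [[0.035, 0.999, -0.0], [0.999, -0.035, -0.0], [-0.0, -0.0, -1.0]]
contact_force: [-0.3, -0.2, 0.2]
grip_width: 0.88
finger_force: 0.0
```

>>> {"fn": "carry_out", "kwargs": {
  "commands": "0 0.06 0 0 0 0 30;0 0.12 0 0 0 0 30;0 0.18 0 0 0 0 30;0 0.24 0 0 0 0 30;0 0.30 0 0 0 0 30"
}}

```text
clock: 4.55
eef_pos: [0.5511, 0.0983, 0.0323]
eef_rot: [[0.035, 0.999, 0.0], [0.999, -0.035, -0.0], [-0.0, 0.0, -1.0]]
contact_force: [0.8, -1.0, -0.3]
grip_width: 0.881
finger_force: 0.0
```

Run:
```python
from h import *
c,Q=stat("scene");w=cam("wrist")
cv2.imwrite("pics/a4.png",np.hstack([cv2.resize(c["image"][120:270,200:400,::-1],(400,300)),cv2.resize(w["image"][:,:,::-1],(400,300))]))
W=pts(w);W[...,:2]=(W[...,:2]-b)@RS
P=W[(abs(W[...,1]-.085)<.03)&(W[...,2]>.066)&(W[...,2]<.079)&(abs(W[...,0]+.11)<.06)];print(np.percentile(P,[2,50,98],axis=0).round(4))
```

```text
4.55 tcp [-0.1136  0.0863] 0.0323 F [ 0.8 -1.  -0.3] 0.8813607952229229
[[-0.1653  0.0789  0.0663]
 [-0.1162  0.0982  0.0729]
 [-0.0557  0.1049  0.0786]]
```

View pics/a4.png

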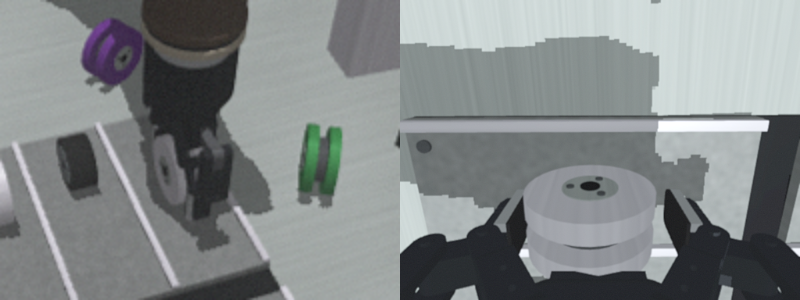

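In the wrist view the pulley is at (590,200), against the rear pad and upright. Its hub holes have turned, so it is rolling.

>>> {"fn": "carry_out", "kwargs": {
  "commands": "0 0.06 0 0 0 0 30;0 0.12 0 0 0 0 30;0 0.18 0 0 0 0 30;0 0.24 0 0 0 0 30;0 0.30 0 0 0 0 30"
}}

```text
clock: 5.15
eef_pos: [0.5812, 0.0973, 0.0323]
eef_rot: [[0.035, 0.999, 0.0], [0.999, -0.035, 0.0], [0.0, 0.0, -1.0]]
contact_force: [-0.0, -0.6, 0.9]
grip_width: 0.881
finger_force: 0.0
```

>>> {"fn": "carry_out", "kwargs": {
  "commands": "0 0.06 0 0 0 0 30;0 0.12 0 0 0 0 30;0 0.18 0 0 0 0 30;0 0.24 0 0 0 0 30;0 0.30 0 0 0 0 30"
}}

```text
clock: 5.65
eef_pos: [0.611, 0.0962, 0.0323]
eef_rot: [[0.035, 0.999, -0.0], [0.999, -0.035, 0.0], [-0.0, -0.0, -1.0]]
contact_force: [-0.4, -0.3, 0.5]
grip_width: 0.879
finger_force: 0.1
```

Run:
```python
from h import *
c,Q=stat("scene");w=cam("wrist")
cv2.imwrite("pics/a5.png",np.hstack([cv2.resize(c["image"][140:290,200:400,::-1],(400,300)),cv2.resize(w["image"][:,:,::-1],(400,300))]))
```

```text
5.65 tcp [-0.0537  0.0861] 0.0323 F [-0.4 -0.3  0.5] 0.8786578843360155
```

View pics/a5.png

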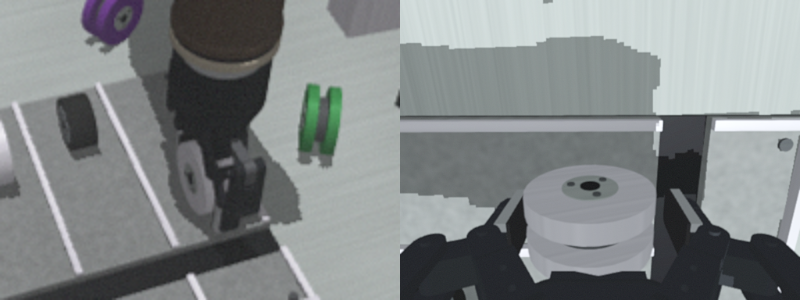

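The wrist view still shows the pulley upright and rolling at (590,200), with the slot ahead of it at (682,170).

>>> {"fn": "carry_out", "kwargs": {
  "commands": "0 0.06 0 0 0 0 30;0 0.12 0 0 0 0 30;0 0.18 0 0 0 0 30;0 0.24 0 0 0 0 30;0 0.30 0 0 0 0 30"
}}

```text
clock: 6.25
eef_pos: [0.6411, 0.0951, 0.0323]
eef_rot: [[0.035, 0.999, 0.0], [0.999, -0.035, 0.0], [0.0, 0.0, -1.0]]
contact_force: [-0.7, -0.0, 0.7]
grip_width: 0.883
finger_force: 0.1
```

>>> {"fn": "carry_out", "kwargs": {
  "commands": "0 0.03 0 0 0 0 30;0 0.06 0 0 0 0 30;0 0.09 0 0 0 0 30;0 0.12 0 0 0 0 30;0 0.15 0 0 0 0 30"
}}

```text
clock: 6.75
eef_pos: [0.6558, 0.0947, 0.0323]
eef_rot: [[0.035, 0.999, 0.0], [0.999, -0.035, 0.0], [0.0, 0.0, -1.0]]
contact_force: [1.0, -0.4, -0.5]
grip_width: 0.881
finger_force: 0.2
```

Run:
```python
from h import *
c,Q=stat("scene");w=cam("wrist");W=pts(w);W[...,:2]=(W[...,:2]-b)@RS
P=W[(abs(W[...,1]-.087)<.02)&(W[...,2]>.06)&(W[...,2]<.079)&(abs(W[...,0]+.015)<.03)];print(np.percentile(P,[1,50,99],axis=0).round(4))
cv2.imwrite("pics/a6.png",np.hstack([cv2.resize(c["image"][160:310,220:420,::-1],(400,300)),cv2.resize(w["image"][:,:,::-1],(400,300))]))
```

```text
6.75 tcp [-0.0089  0.0859] 0.0323 F [ 1.  -0.4 -0.5] 0.8809065258101292
[[-0.0287  0.076   0.0602]
 [-0.0062  0.0957  0.0686]
 [ 0.0145  0.1049  0.0734]]
```

View pics/a6.png

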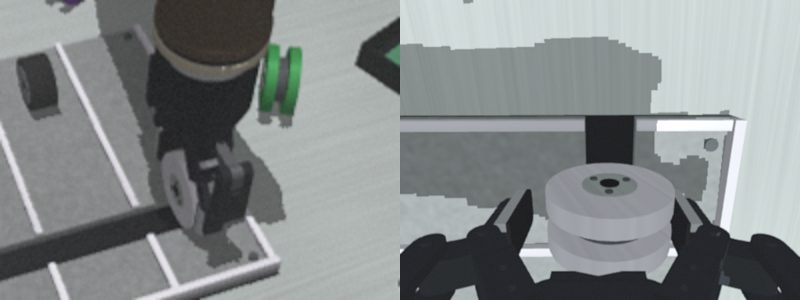

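The pulley has moved off the rear pad and its top is 3.3 mm lower, so it has dropped into the slot (610,210). It is now close to the front pad, so I'll centre the fingers, open and check.

>>> {"fn": "carry_out", "kwargs": {
  "commands": "0 0.04 0 0 0 0 10;0 0.08 0 0 0 0 0;0 0.08 0 0 0 0 0;0 0.08 0 0 0 0 0;0 0.08 0 0 0 0 0"
}}

```text
clock: 7.35
eef_pos: [0.6634, 0.0943, 0.0322]
eef_rot: [[0.035, 0.999, -0.0], [0.999, -0.035, -0.0], [-0.0, -0.0, -1.0]]
contact_force: [-0.0, 0.6, -0.8]
grip_width: 1.005
finger_force: 0.0
```

Run:
```python
from h import *
c,Q=stat("wrist");W=Q
P=W[(abs(W[...,1]-.087)<.02)&(W[...,2]>.06)&(W[...,2]<.079)&(abs(W[...,0]+.005)<.03)];print(np.percentile(P,[1,50,99],axis=0).round(4))
cv2.imwrite("pics/a7.png",c["image"][:,:,::-1])
```

```text
7.35 tcp [-0.0013  0.0858] 0.0322 F [-0.   0.6 -0.8] 1.0052160999881525
[[-0.0263  0.0755  0.0602]
 [-0.0023  0.0954  0.0676]
 [ 0.0217  0.1047  0.0726]]
```

View pics/a7.png

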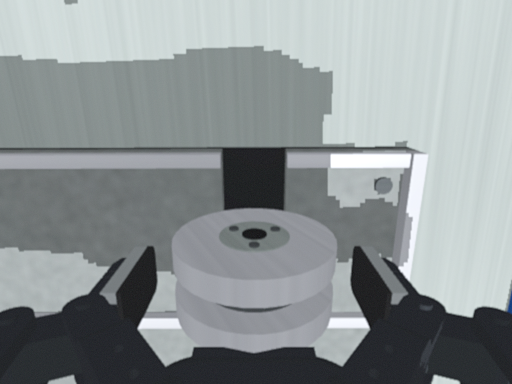

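The pulley (254,250) sits centred on the slot band, clear of both pads, with its top at z = 0.0726 as expected. I'll lift straight up.

>>> {"fn": "carry_out", "kwargs": {
  "commands": "0 0 -0.2 0 0 0 0;0 0 -0.5 0 0 0 0;0 0 -1 0 0 0 0;0 0 -1 0 0 0 0;0 0 -1 0 0 0 0"
}}

```text
clock: 7.9
eef_pos: [0.6644, 0.0946, 0.134]
eef_rot: [[0.035, 0.999, 0.003], [0.999, -0.035, 0.001], [0.001, 0.003, -1.0]]
contact_force: [-1.1, -0.1, -0.3]
grip_width: 1.0
finger_force: 0.0
```

>>> {"fn": "carry_out", "kwargs": {
  "commands": "0 0 -0.5 0 0 0 0;0 0 -0.5 0 0 0 0;0 0 -0.5 0 0 0 0;0 0 -0.5 0 0 0 0"
}}

```text
clock: 8.3
eef_pos: [0.6626, 0.0944, 0.1807]
eef_rot: [[0.035, 0.999, -0.002], [0.999, -0.035, -0.0], [-0.0, -0.002, -1.0]]
contact_force: [-0.8, 0.5, 0.0]
grip_width: 0.999
finger_force: 0.0
```

Run:
```python
from h import *
c,Q=stat("scene")
for y,x0,x1 in((.085,-.06,.05),(0,-.22,-.1),(-.085,-.22,-.1)):
    P=Q[(abs(Q[...,1]-y)<.035)&(Q[...,2]>.022)&(Q[...,2]<.09)&(Q[...,0]>x0)&(Q[...,0]<x1)];print(np.percentile(P,[2,98],axis=0).round(4))
cv2.imwrite("pics/a8.png",c["image"][:,:,::-1])
```

```text
8.3 tcp [-0.0021  0.0859] 0.1807 F [-0.8  0.5  0. ] 0.9992553398759999
[[-0.0286  0.0719  0.0244]
 [ 0.0292  0.1019  0.0722]]
[[-0.1805 -0.0104  0.0253]
 [-0.1385  0.0137  0.0629]]
[[-0.1681 -0.1003  0.0298]
 [-0.1155 -0.0702  0.0768]]
```

View pics/a8.png

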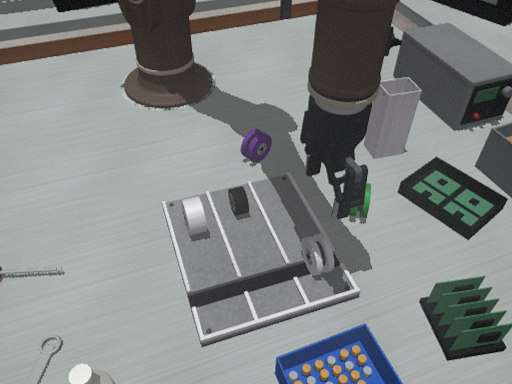

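The pulley stands upright in the slot at (317,255), centred at x ≈ 0. The roller and caster haven't moved and the arm is clear, so I'm handing in.

```bash
python3 -c "
from station import robot;print(robot.finish_job())"
```

```text
the job is handed in; nothing more can be done
None
```

The pulley was rolled along its lane into the slot and stands upright there, the roller and caster measured where they started, and the job is handed in; the hand-in returned no verdict.

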